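# Prove the implosion guard's roller catch before pumping a glass bulb down

## Task

Swing the gate of the clear implosion guard shut and press it until its spring catch clicks, then prove the catch by pushing the gate's upright handle in the opening direction with a steady 12 newtons for about a second, never letting it rise to 16. If the catch holds, leave the gate latched and throw the toggle switch over to its green lamp (pump); if it lets go, leave the gate standing open and throw the switch over to its red lamp (vent). Work gently with closed fingertips, pushing and not gripping the handle, keep every push on the guard under 30 newtons, and do not disturb the glass bulb, the gauge or the steel cup.

Things in the scene. Friction and masses are not known exactly. Their poses are not given: they have to be found in the camera images.
- guard: Implosion guard: fixed clear-walled steel cage, open on top, 215 mm wide (y), 205 mm deep (x), walls 150 mm high. Origin under its centre, on the bench. x points from the gate side to the back, y along the shut gate from the catch side to the hinge side, z up. The gate is its -x side, in the plane x = -90 mm, hinged at y = +80 mm.
- gate (a joint): Gate angle about its upright hinge, rad: 0 shut against its stop, growing as the free end swings out to the guard's -x, at most 1.2. Slightly stiff: stays where left. Shutting, it meets the catch at about 0.16 and clicks in below 0.06, taking up to 16 N at the handle. Latched, it has 0.01 to 0.035 of free play.
- catch_point (a point): The sprung catch: a white roller on the guard's frame, 123 mm up, that snaps behind a nose on the gate's free edge. Drawn outwards past the play, it resists more and more over 2 to 3 mm of handle travel; past its release force (5 to 22 N at the handle, new each time, not to be seen) the gate jumps open beyond 0.12 rad.
- gate_handle (a point): The gate's handle: upright chrome rod, 14 mm diameter, rising 60 mm from the top of the free stile, 140 mm from the hinge axis. Origin at the rod's centre, 180 mm above the bench (foot 150, top 210). Nothing else within 60 mm of it is above 150 mm. Push its upper half from above with closed fingertips: from the front (guard's -x) to shut, from inside (+x) to prove.
- gate_hinge (a point): Point on the gate's hinge axis at the height of the handle's centre, 180 mm above the bench.
- panel: Fixed cream metal switch panel, 110 mm (its x) by 160 mm (its y), 60 mm high, flat top. Origin at the centre of its underside. A chrome toggle stands in the middle of the top; the green lamp (pump) lies 52 mm to its +y side, the red lamp (vent) 52 mm to its -y side; the lamps rise 6 mm.
- switch (a joint): Toggle angle, rad: about 0 upright (hold, as it starts), positive leaning to the green lamp (panel's +y), negative to the red lamp; stops at +0.42 and -0.42. Stays where it is left, needs about 1.5 N at the tip. Thrown means beyond 0.3.
- switch_tip (a point): Top of the chrome toggle lever (9 mm diameter), 38 mm from its pivot, which lies in the panel's top face; 98 mm above the bench when upright.
- bulb_mid (a point): Glass pressure bulb, 84 mm diameter, in a rubber-lined steel cup inside the guard, loose, its top 153 mm above the bench; point on its axis at half height. Leave it alone.
- gauge_mid (a point): Vacuum gauge with a brass rim on a mahogany plinth of 100 by 110 mm, 140 mm high, loose; point above the plinth's centre, 65 mm up. Leave it alone.
- cup_mid (a point): Empty rubber-lined steel cup, 72 mm diameter, 58 mm high, loose; point at its centre. Leave it alone.
There are look-alikes about, which are no part of the job. What is shaped like the panel but purple is not meant.

How it is judged:
On the way, in this order (a step that is already met when the one before it is completed fails the run):
1. the gate is shut and latched, the switch still upright (value of joint gate below 0.035 rad and value of joint switch between -0.2 and 0.2 rad), for 0.2 s.
2. the latched gate, drawn outwards, has held over 10 N on its handle for 0.4 s, switch still upright; or the catch let go, the gate stands open and the switch is at the red lamp (((value of joint gate between 0.007 and 0.06 rad and contact force between anything else and handle_rod above 10 N and value of joint switch between -0.2 and 0.2 rad) or (value of joint gate above 0.12 rad and value of joint switch below -0.3 rad))), for 0.4 s.
At the end, for the whole second after the job is handed in: Catch held: gate left latched (below 0.06 rad), switch at the green lamp (above 0.3 rad); or catch let go: gate left open (above 0.12 rad), switch at the red lamp (below -0.3 rad). Gate at rest; bulb, gauge and cup within 10 mm of their places (((value of joint gate below 0.06 rad and value of joint switch above 0.3 rad) or (value of joint gate above 0.12 rad and value of joint switch below -0.3 rad)) and velocity of joint gate between -0.05 and 0.05 rad/s); the robot touches nothing.
It fails at once if the latched gate is drawn outwards with more than 16 N (value of joint gate between 0.007 and 0.06 rad and contact force between any of the fingers, the arm and guard above 16 N).
It fails at once if the guard is pushed or squeezed with more than 30 N (contact force between the arm and guard above 30 N).
It fails at once if the pump is switched on with the gate open (value of joint switch above 0.25 rad and value of joint gate above 0.1 rad).
It fails at once if the glass bulb is disturbed (distance of bulb_mid from where it was at the start of the episode above 0.01 m or angle between bulb_mid's own z axis and vertical above 0.2 rad).
It fails at once if the gauge or the cup is disturbed (distance of any of gauge_mid, cup_mid from where it was at the start of the episode above 0.01 m).
It also fails if it takes over 64 s, if anything falls off the work surface, if the arm or the gripper's body presses on something with over 40 N, if the wrist force passes 120 N, or if a joint passes its speed limit or range.

## Robot

A 6-joint arm with a two-finger parallel gripper is mounted at the origin on the work surface. World frame = base frame: x ahead of the robot, y to its left, z up, the work surface at z = 0. Lengths are in m, angles in rad, forces in N, time in s.
With the tool pointing down it reaches from about 0.3 to 0.75 m from the base axis. Payload 8.5 kg.
Tool frame: the origin (TCP) lies midway between the tips of the shut fingers; the grasp point (between the pads) lies 19 mm behind it; z points along the fingers, y is the direction in which the jaws open and shut (so a half turn about z gives the same grasp; the last joint's range is limited). The gripper opens to 85 mm and grips with 20 to 120 N. Pads are 22 mm wide; open, the fingers measure 114 mm over their backs; the gripper's body (76 mm by 85 mm) begins 54 mm behind the grasp point. The pads swing forward as they close: fully open they stand 13 mm farther back than shut.
Start: joints at [1.077, 0.381, 1.297, -0, 1.464, -0.215], TCP at [0.151, 0.529, 0.231] pointing down, gripper open.
Joint ranges: [-3.11, 3.11], [-0.89, 2.33], [0.22, 2.48], [-1.42, 4.56], [0.17, 2.85], [-2.88, 2.88]. Speed limits (rad/s): [2.39, 2.39, 3.14, 3.14, 3.14, 3.14].

## Interface

Orientations are given as a 3x3 rotation matrix whose columns are the frame's x, y, z axes.
In Python, from workcell import arm, kin, imaging gives the robot as it stands. Calls block until the motion is done:
- arm.move_ptp(position, orientation): joint-space move of the TCP to a pose.
- arm.move_l(position, orientation=None, velocity=0.15): straight line of the TCP; orientation=None keeps the orientation; velocity is the mean speed in m/s.
- arm.move_joints(angles): joint-space move.
- arm.release() and arm.grasp(effort=None): open the fingers fully, or close them until they stop; effort is the grip in N (None keeps the last).
- arm.dwell(seconds).
- kin.inverse_kinematics(position, orientation): joint angles nearest the present ones, or None.
- arm.read_state(): the state.
- imaging.camera(name): name is "scene" or "top" or "wrist"; returns a dict with "frame" (400x640x3 uint8, red, green, blue), "fx", "fy", "cx", "cy" (pixels), "k1" (the pictures are not rectified: a ray, as slopes to the right and down, at radius r is drawn at 1 + k1 r^2 times it, then the intrinsics apply), "R" (3x3) and "t" (3): a world point X has camera coordinates R X + t. Camera axes: x right, y down, z forward; pixel columns grow to the right and rows downward; lengths in m; the calibration is good to about 2 mm. A picture is of the moment at which its call begins. There is no depth.
A pose or a line that the arm cannot do raises arm.Unreachable and nothing moves.
- arm.job_done(): hands the job in, once; it reports no verdict.
The state is a dict: "time_s": time; "joint_positions": joint angles; "joint_vel": joint speeds; "effort": joint torques, N m; "eef_pos": TCP position; "ee_rot": TCP orientation; "ft_force": force on the tool from outside, world axes, zero at the start; "torque": the same for the moment, N m; "grip_width": finger opening in m.
Only numpy, scipy, OpenCV 4.12 (cv2) and the standard library are available. Lean on these libraries where they do the work, as an engineer would, in place of code of your own. Each camera call takes 0.05 s, during which the arm holds its last target.

## Working session

There is one attempt and no reset: what is moved stays moved. The work goes in short steps, each a Python script; the robot and the scene stay as the last script left them, time stands still between calls to the robot, and variables do not carry over. Pictures are saved under pics/ and viewed, and the job is handed in when it is done.

```bash
ls; mkdir -p pics
python3 - <<'E'
from workcell import arm,kin,imaging
import cv2
for n in("scene","top","wrist"):
    c=imaging.camera(n); cv2.imwrite(f"pics/{n}0.png",c["frame"][:,:,::-1]); print(n,c["fx"],c["cx"],c["cy"],c["k1"],c["R"].tolist(),c["t"])
s=arm.read_state();print(s)
E
```

```text
pics
scene 400.4987528132291 321.67442556211654 201.60841167203017 -0.05643873343431902 [[0.8574379136687519, 0.5144567917958439, -0.01159454951716885], [0.39062602615072967, -0.6653878282228477, -0.6361370495000048], [-0.3349798977506977, 0.54091889172778, -0.7714889634174441]] [-0.42082859 -0.17030577  1.39186301]
top 369.93095101555065 323.95720789264135 200.9403019994374 0.018168282359988033 [[0.004401541328773254, -0.9999469420977538, -0.009313400199876396], [-0.9980166057285622, -0.0038077971133392867, -0.06283594012333908], [0.06279714264177402, 0.00957150304265753, -0.997980413237421]] [-0.04252923  0.52457557  1.0362855 ]
wrist 342.48241082149025 316.1376757343815 198.7450905901028 0.010016326575000017 [[0.27518451221669704, 0.9613881444779127, -0.00251393981162542], [0.9128362897111691, -0.26046489717528715, 0.3144645377873565], [0.3016676854129509, -0.08883058593066405, -0.9492658924562757]] [-0.54846618 -0.04152607  0.38131329]
{'time_s': 0.15, 'joint_positions': array([ 1.07667966e+00,  3.81079512e-01,  1.29803378e+00, -1.77745056e-06,
        1.46357042e+00, -2.15270163e-01]), 'joint_vel': array([ 0.00070586, -0.00167278, -0.00326018,  0.00023824, -0.00167588,
       -0.00106823]), 'effort': array([ 2.71349774e-03, -4.48625565e+01, -2.31345516e+01, -1.82617687e-04,
        3.75643023e-03,  3.67202222e-05]), 'eef_pos': array([0.15127105, 0.5285705 , 0.23085088]), 'ee_rot': array([[-9.61373568e-01,  2.75246431e-01, -5.15883559e-04],
       [ 2.75246817e-01,  9.61373115e-01, -9.61393626e-04],
       [ 2.31336420e-04, -1.06625373e-03, -9.99999405e-01]]), 'ft_force': array([-0.16720992, -0.73331928, -0.14398858]), 'torque': array([ 0.01210495, -0.01876463, -0.01503975]), 'grip_width': 0.08564014505152703}
```

View pics/scene0.png

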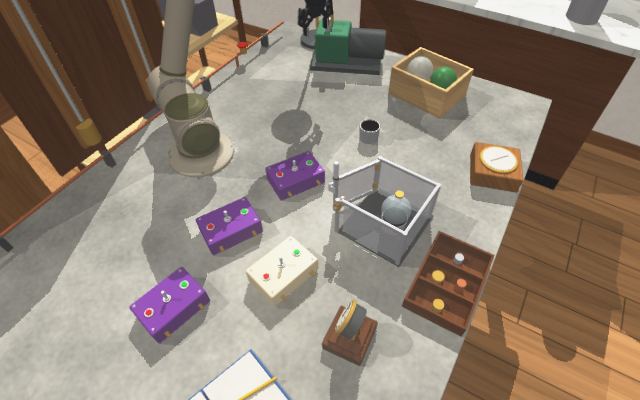

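View pics/top0.png

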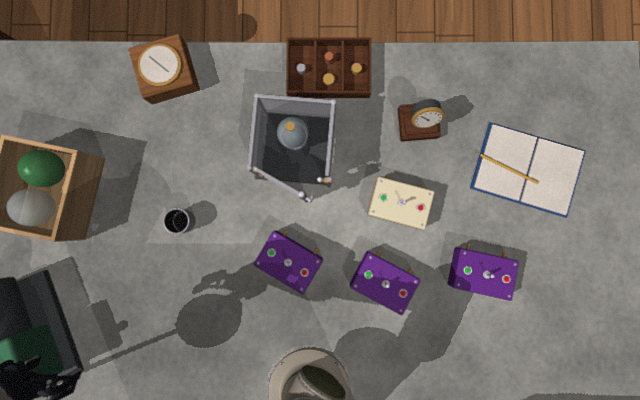

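View pics/wrist0.png

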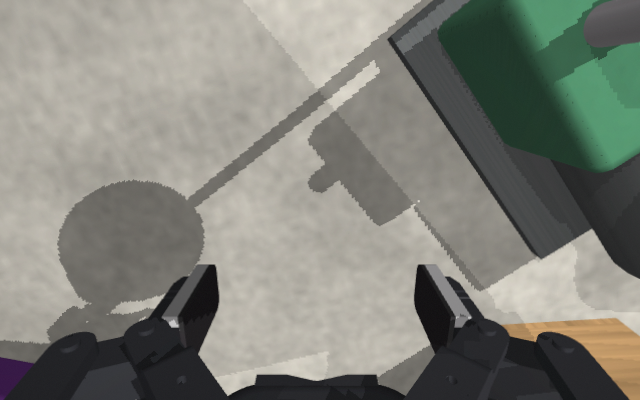

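The top view shows the guard around (293,140) with the gate ajar and its handle near (307,197). The cream panel is at (401,202), the cup at (177,220) and the base at the bottom. I'll zoom in for exact pixels.

Run:
```python
import cv2
a=cv2.imread("pics/top0.png"); cv2.imwrite("pics/t1.png",cv2.resize(a[85:235,240:440],None,fx=4,fy=4,interpolation=cv2.INTER_CUBIC))
a=cv2.imread("pics/scene0.png"); cv2.imwrite("pics/s1.png",cv2.resize(a[150:300,240:440],None,fx=4,fy=4,interpolation=cv2.INTER_CUBIC))
```

```text
(no output)
```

View pics/t1.png

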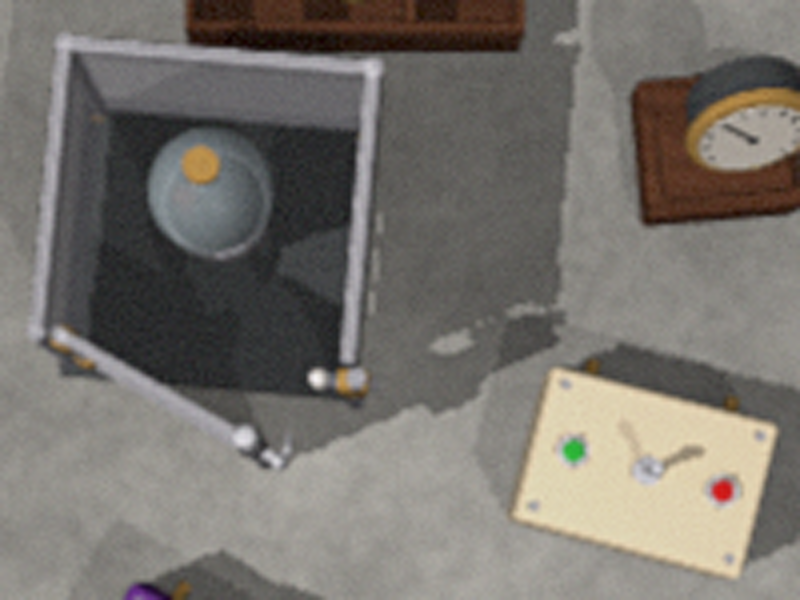

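View pics/s1.png

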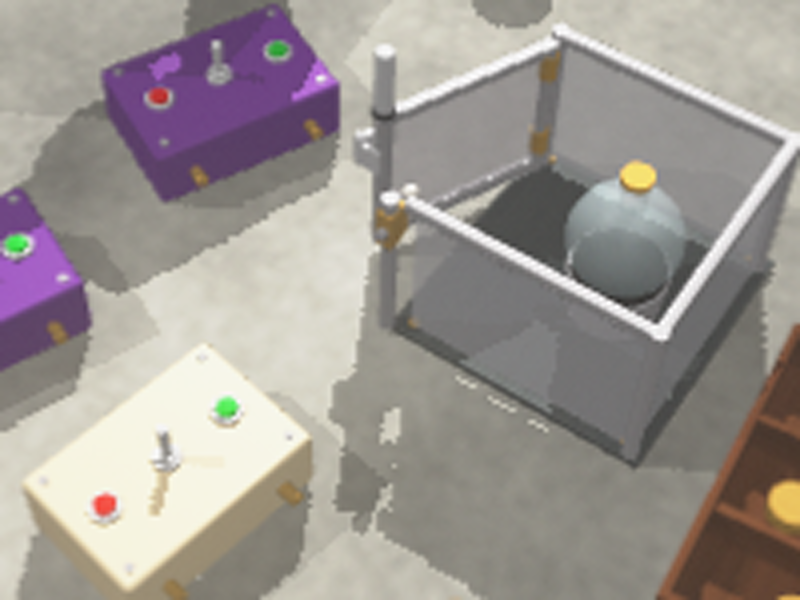

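```bash
cat > h.py <<'E'
import numpy as np, cv2
from workcell import arm,kin,imaging
def cam(n,save=None):
    c=imaging.camera(n)
    if save: cv2.imwrite("pics/"+save,c["frame"][:,:,::-1])
    return c
def dist(c): 
    K=np.array([[c["fx"],0,c["cx"]],[0,c["fy"],c["cy"]],[0,0,1.]]); return K,np.array([c["k1"],0,0,0,0])
def unproj(c,uv,z):
    K,d=dist(c); uv=np.array(uv,float).reshape(-1,1,2)
    r=cv2.undistortPoints(uv,K,d).reshape(-1,2); r=np.c_[r,np.ones(len(r))]
    R=np.array(c["R"]);t=np.array(c["t"]); o=-R.T@t; D=r@R
    s=(np.asarray(z)-o[2])/D[:,2]; return o+D*s[:,None]
def proj(c,X):
    K,d=dist(c); return cv2.projectPoints(np.array(X,float).reshape(-1,1,3),cv2.Rodrigues(np.array(c["R"]))[0],np.array(c["t"]),K,d)[0].reshape(-1,2)
E
python3 - <<'E'
from h import *
from scipy.optimize import least_squares
t=cam("top");s=cam("scene")
ct=lambda p:(np.array(p,float)+.5)/4-.5+[240,85]
cs=lambda p:(np.array(p,float)+.5)/4-.5+[240,150]
names=["BL","BR","FL","FRpost","hinge","handle"]
P=unproj(t,ct([(67,44),(373,67),(40,332),(352,378),(60,337),(245,437)]),[.15]*5+[.21])
for n,p in zip(names,P):print(n,p.round(4))
Q=unproj(s,cs([(560,33),(797,140),(663,330),(390,197),(384,50),(384,112)]),[.15,.15,.15,.15,.21,.15])
for n,p in zip(["FL","BL","BR","FR","handle","foot"],Q):print(n,p.round(4))
P2=unproj(t,ct([(574,449),(723,489),(648,468),(553,370),(776,427),(739,577),(515,518)]),[.066,.066,.098]+[.06]*4)
print(P2.round(4))
Q2=unproj(s,cs([(228,407),(104,505),(163,433),(204,346),(311,440),(128,592),(25,486)]),[.066,.066,.098]+[.06]*4)
print(Q2.round(4))
E
```

```text
BL [0.7824 0.1303 0.15  ]
BR [ 0.768 -0.063  0.15 ]
FL [0.5991 0.1445 0.15  ]
FRpost [ 0.5708 -0.0506  0.15  ]
hinge [0.596 0.132 0.15 ]
handle [0.5288 0.0115 0.21  ]
FL [0.6016 0.1433 0.15  ]
BL [0.7858 0.1314 0.15  ]
BR [ 0.77   -0.0605  0.15  ]
FR [ 0.572  -0.0527  0.15  ]
handle [0.5299 0.0113 0.21  ]
foot [0.5307 0.0117 0.15  ]
[[ 0.5333 -0.201   0.066 ]
 [ 0.5066 -0.3011  0.066 ]
 [ 0.5186 -0.2444  0.098 ]
 [ 0.5878 -0.1879  0.06  ]
 [ 0.5492 -0.3389  0.06  ]
 [ 0.4474 -0.3126  0.06  ]
 [ 0.4866 -0.1616  0.06  ]]
[[ 0.5356 -0.2014  0.066 ]
 [ 0.5082 -0.3023  0.066 ]
 [ 0.5238 -0.2543  0.098 ]
 [ 0.4923 -0.1657  0.06  ]
 [ 0.5938 -0.192   0.06  ]
 [ 0.5536 -0.3413  0.06  ]
 [ 0.4538 -0.3148  0.06  ]]
```

```bash
cat >> h.py <<'E'
yaw=-0.073
ex=np.array([np.cos(yaw),np.sin(yaw),0]);ey=np.array([-np.sin(yaw),np.cos(yaw),0])
def Rt(a): # tool down, tool x = -dir(a)
    x=-np.array([np.cos(a),np.sin(a),0]);z=np.array([0,0,-1.]);return np.c_[x,np.cross(z,x),z]
E
python3 - <<'E'
from h import *
for a in(yaw,yaw+np.pi):
    print(kin.inverse_kinematics([.49,.01,.30],Rt(a)),kin.inverse_kinematics([.49,.01,.30],Rt(a+np.pi/2)))
arm.grasp(20)
print(arm.read_state()["time_s"])
arm.move_ptp([.44,.01,.30],Rt(yaw))
s=arm.read_state();print(s["time_s"],s["eef_pos"],s["ft_force"],s["grip_width"])
cam("wrist","w1.png")
E
```

```text
[-2.21698879e-01  2.30829807e-01  1.31852278e+00 -4.44089210e-16
  1.59224006e+00 -1.71949521e+00] None
[-2.21698879e-01  2.30829807e-01  1.31852278e+00 -4.44089210e-16
  1.59224006e+00  1.42209745e+00] [-2.21698879e-01  2.30829807e-01  1.31852278e+00 -4.44089210e-16
  1.59224006e+00 -1.48698879e-01]
1.0167
3.1583 [0.43999479 0.01052122 0.29997915] [-0.11340868 -1.13717004  0.77912221] 3.488819130992303e-06
```

View pics/w1.png

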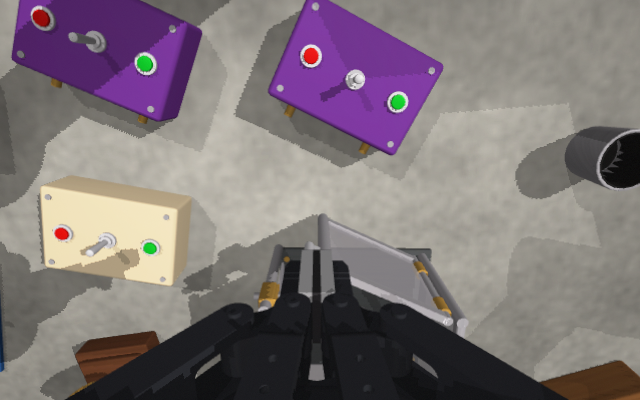

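Run:
```python
from h import *
c=cam("wrist");
print(proj(c,[[.529,.0115,.21],[.529,.0115,.15],[.5945,.131,.15],[.521,-.252,.098],[.521,-.252,.06],[.5345,-.2012,.066],[.5074,-.3017,.066]]).round(1))
im=cv2.imread("pics/w1.png");cv2.imwrite("pics/w1c.png",cv2.resize(im[180:360,20:480],None,fx=1.7,fy=1.7,interpolation=cv2.INTER_CUBIC))
```

```text
[[326.4 308.2]
 [324.7 269.8]
 [446.2 319.4]
 [ 87.7 254.8]
 [107.5 240.2]
 [148.9 249.6]
 [ 60.4 234.8]]
```

View pics/w1c.png

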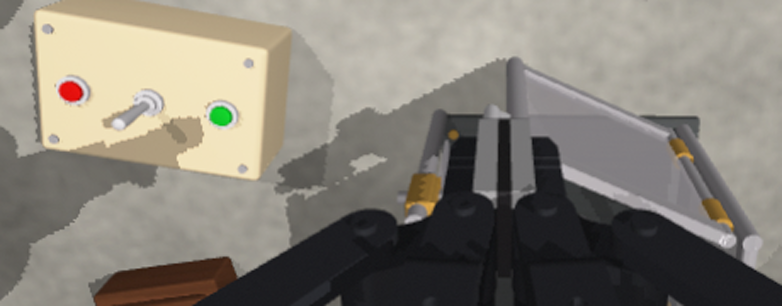

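Run:
```python
from h import *
R=Rt(yaw); H=np.array([.529,.0115,.188])
p=H-.040*ex
arm.move_l(p+[0,0,.06],R,velocity=.2); arm.move_l(p,R,velocity=.15); arm.dwell(.2)
s=arm.read_state(); b=s["ft_force"]; print(s["time_s"],s["eef_pos"],b)
n=0
for i in range(14):
    p=p+.002*ex; arm.move_l(p,R,velocity=.03); s=arm.read_state(); f=(s["ft_force"]-b)
    print(round(s["time_s"],2),((s["eef_pos"]-H)@ex*1e3).round(2),(f@ex).round(2),(f@ey).round(2),((s["eef_pos"]-p)*1e3).round(2))
    if -(f@ex)>1.5: n+=1
    if n>1: break
```

```text
4.5167 [0.48949407 0.01433196 0.18910952] [0.62536703 0.34327495 0.36006674]
4.77 -37.81 -0.73 -1.1 [ 0.19 -0.02  0.18]
5.02 -35.9 -1.74 -0.76 [ 0.1  -0.02 -0.05]
5.27 -33.92 -1.53 -0.06 [ 0.08 -0.02 -0.03]
```

```bash
cat >> h.py <<'E'
def force(k=5,dt=.02):
    F=[]
    for _ in range(k):
        arm.dwell(dt); F.append(arm.read_state()["ft_force"])
    return np.mean(F,0)
E
python3 - <<'E'
from h import *
a=[arm.read_state() for _ in range(4)]
print([ (x["time_s"],x["ft_force"].round(2)) for x in a])
F=[]
for i in range(8):
    arm.dwell(.02);s=arm.read_state();F.append(s["ft_force"]);
print(s["time_s"],np.round(F,2))
b=np.mean(F,0)
R=Rt(yaw); H=np.array([.529,.0115,.188]); p=H-.034*ex
for i in range(9):
    p=p+.002*ex; arm.move_l(p,R,velocity=.03); f=force(3)-b;s=arm.read_state()
    print(round(s["time_s"],2),((s["eef_pos"]-H)@ex*1e3).round(2),(f@ex).round(2),(f@ey).round(2))
    if -(f@ex)>2: break
cam("scene","s2.png")
im=cv2.imread("pics/s2.png");cv2.imwrite("pics/s2c.png",cv2.resize(im[100:280,240:450],None,fx=3,fy=3,interpolation=cv2.INTER_CUBIC))
E
```

```text
[(5.2667, array([-0.91,  0.39, -0.38])), (5.2667, array([-0.91,  0.39, -0.38])), (5.2667, array([-0.91,  0.39, -0.38])), (5.2667, array([-0.91,  0.39, -0.38]))]
5.4 [[ 0.45 -0.62 -0.32]
 [ 0.24  0.72  0.38]
 [-0.5   0.12  0.17]
 [ 0.62 -0.3   0.57]
 [-0.23  0.42 -0.51]
 [-0.86  0.   -0.34]
 [ 0.45  0.1   0.65]
 [-0.6   0.09  0.09]]
5.7 -31.96 -0.07 0.24
6.0 -29.95 -0.03 -0.56
6.3 -27.98 -0.1 -0.33
6.6 -25.96 0.45 0.06
6.9 -23.98 0.19 0.01
7.2 -21.97 0.53 -0.3
7.5 -19.97 -0.48 0.07
7.8 -17.99 -0.15 -0.01
8.1 -15.92 0.22 -0.22
```

View pics/s2c.png

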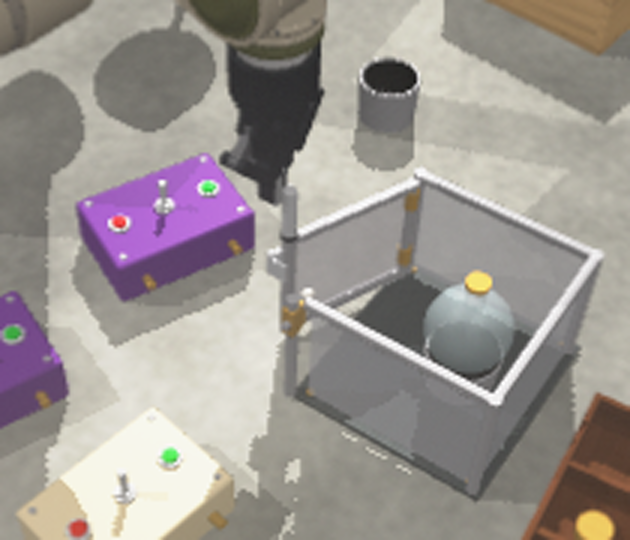

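Run:
```python
from h import *
b=force(8)
R=Rt(yaw); H=np.array([.529,.0115,.188]); o=-.016
for i in range(8):
    o+=.004; p=H+o*ex-max(0,(o+.014))*.25*ey
    arm.move_l(p,R,velocity=.03); f=force(3)-b;s=arm.read_state()
    print(round(s["time_s"],2),((s["eef_pos"]-H)@ex*1e3).round(2),(f@ex).round(2),(f@ey).round(2))
    if -(f@ex)>7: break
cam("scene","s3.png");cam("top","t3.png")
im=cv2.imread("pics/s3.png");im2=cv2.imread("pics/t3.png")
cv2.imwrite("pics/s3c.png",np.hstack([cv2.resize(i,None,fx=3.3,fy=3.3,interpolation=cv2.INTER_CUBIC) for i in(im[120:280,300:420],im2[85:245,240:360])]))
```

```text
8.62 -11.86 -0.02 -0.52
8.95 -7.9 -0.28 0.03
9.28 -3.9 0.27 -0.56
9.62 0.08 0.13 0.53
9.95 4.09 -0.52 -0.3
10.28 8.08 -0.19 -0.24
10.62 12.11 0.03 0.24
10.95 16.09 -0.19 -0.04
```

View pics/s3c.png

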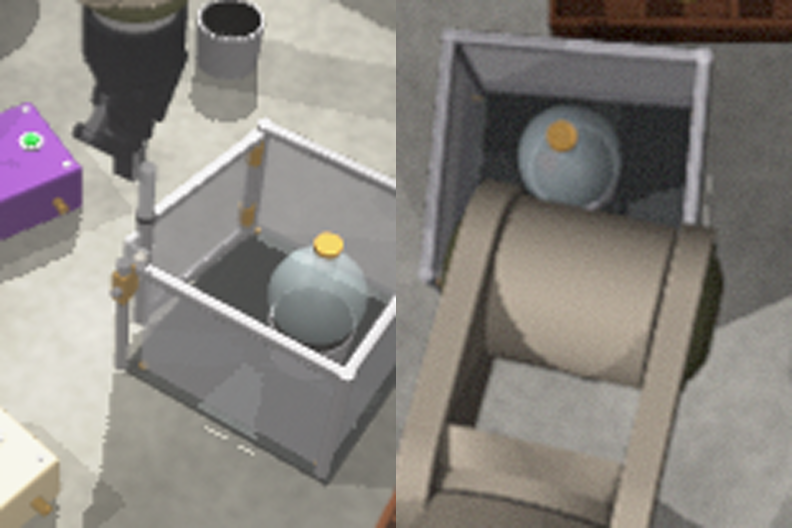

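Run:
```python
from h import *
c=cam("scene")
H=np.array([.529,.0115,0])
q=unproj(c,[[344.5,169.8],[344,186]],[.21,.15]);print(q)
for x in q: print((x-H)@ex,(x-H)@ey, np.linalg.norm((x-[.595,.1305,0])[:2]))
```

```text
[[ 0.56373911 -0.00154192  0.21      ]
 [ 0.5656146  -0.00375802  0.15      ]]
0.03559780429348354 -0.010473484227696882 0.13569197639309027
0.03762993056120489 -0.012546888438152189 0.13743622910577297
```

Run:
```python
from h import *
b=np.zeros(3)
R=Rt(yaw); H=np.array([.529,.0115,.188]); o=.016; y=-.0075;st=.001;pk=0
while o<.040:
    o+=st; y-=st*.12; p=H+o*ex+y*ey
    arm.move_l(p,R,velocity=.02); f=force(2)-b;s=arm.read_state();F=-(f@ex)
    print(round(s["time_s"],2),((s["eef_pos"]-H)@ex*1e3).round(2),F.round(2),(f@ey).round(2))
    pk=max(pk,F)
    st=.0006 if F>10 else .001
    if F>18: print("hi");break
    if pk>5 and F<pk*.4: print("click?");break
print(o,y)
cam("scene","s4.png")
im=cv2.imread("pics/s4.png")
cv2.imwrite("pics/s4c.png",cv2.resize(im[140:260,300:420],None,fx=5,fy=5,interpolation=cv2.INTER_CUBIC))
```

```text
11.38 17.03 0.27 -0.43
11.67 18.07 0.14 0.2
11.95 18.94 1.23 -0.59
12.23 19.93 1.88 -1.68
12.52 20.95 3.37 -2.03
12.8 21.93 3.77 -2.98
13.08 22.88 4.38 -2.95
13.37 23.77 5.23 -3.43
13.65 24.6 5.27 -3.6
13.93 25.49 6.26 -3.66
14.22 26.31 7.78 -3.48
14.5 27.15 8.12 -4.06
14.78 28.29 7.36 -3.42
15.07 29.4 7.1 -3.93
15.35 30.64 5.45 -3.18
15.63 32.5 0.89 0.66
click?
0.032000000000000015 -0.009420000000000005
```

View pics/s4c.png

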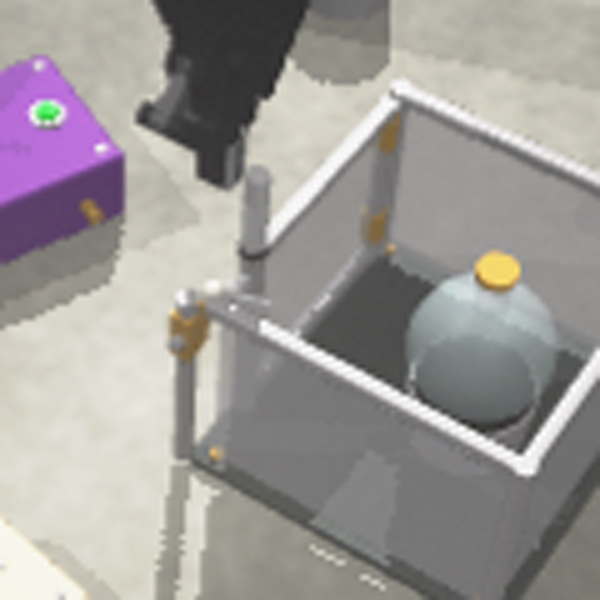

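Run:
```python
from h import *
R=Rt(yaw); H=np.array([.529,.0115,.188]); o=.032; y=-.00942
for i in range(14):
    o+=.001; p=H+o*ex+y*ey
    arm.move_l(p,R,velocity=.02); f=force(2);s=arm.read_state();F=-(f@ex)
    print(round(s["time_s"],2),((s["eef_pos"]-H)@ex*1e3).round(2),F.round(2),(f@ey).round(2))
    if F>3.5: break
o_end=o
c=cam("scene","s5.png")
arm.dwell(.25)
arm.move_l(H+(o-.012)*ex+y*ey,R,velocity=.1)
print(o,arm.read_state()["time_s"])
c=cam("scene","s6.png")
ims=[cv2.imread(f"pics/{n}.png") for n in("s5","s6")]
cv2.imwrite("pics/s6c.png",np.hstack([cv2.resize(im[160:240,320:380],None,fx=6,fy=6,interpolation=cv2.INTER_CUBIC) for im in ims]))
```

```text
15.97 33.13 0.13 -0.27
16.25 34.04 0.11 -0.23
16.53 35.02 -0.11 -0.18
16.82 36.02 -0.58 -0.24
17.1 37.03 0.15 -0.33
17.38 38.03 -0.56 0.37
17.67 38.99 0.23 -0.56
17.95 40.04 0.63 -0.08
18.23 41.06 -0.41 -0.35
18.52 41.4 5.8 -0.31
0.04200000000000001 19.0833
```

View pics/s6c.png

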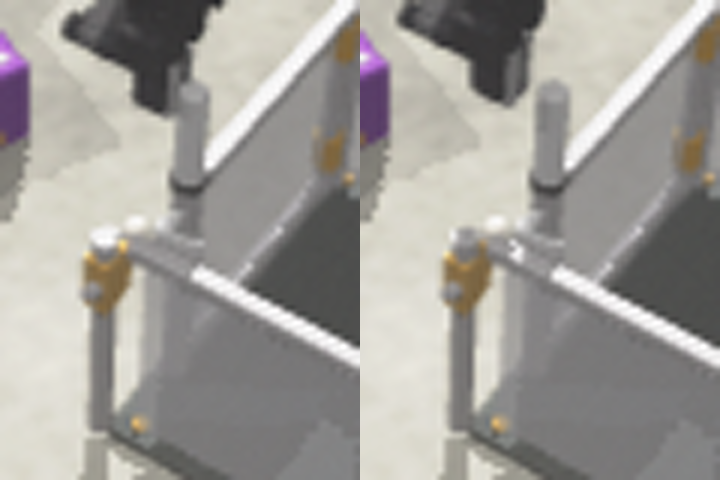

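Run:
```python
from h import *
c=cam("scene"); H=np.array([.529,.0115,0])
q=unproj(c,[[352.3,173.8],[351.6,190.8]],[.21,.15])
for x in q: print(x,(x-H)@ex,(x-H)@ey)
R=Rt(yaw); H=np.array([.529,.0115,.188]); y=-.0125
arm.move_l(H+.030*ex+y*ey+[0,0,.055],R,velocity=.2)
arm.move_l(H+.097*ex+y*ey+[0,0,.055],R,velocity=.2)
arm.move_l(H+.097*ex+y*ey,R,velocity=.2)
s=arm.read_state();print(s["time_s"],s["eef_pos"])
cam("scene","s7.png")
im=cv2.imread("pics/s7.png")
cv2.imwrite("pics/s7c.png",cv2.resize(im[130:240,310:430],None,fx=5,fy=5,interpolation=cv2.INTER_CUBIC))
```

```text
[ 0.58796848 -0.00391388  0.21      ] 0.05993564680443228 -0.011071946317597088
[ 0.59152307 -0.00854274  0.15      ] 0.06381837373486487 -0.01542923220521622
20.5167 [ 0.62448656 -0.00799078  0.188718  ]
```

View pics/s7c.png

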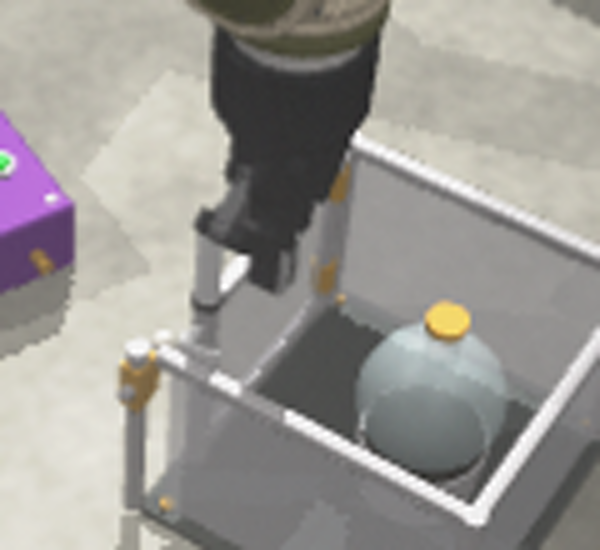

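The protruding piece beside the fingers sits right over the handle top here. I'll lift, turn the tool half a turn so that it points away, and come down again.

Run:
```python
from h import *
print(force(4))
R=Rt(yaw);R2=Rt(yaw+np.pi); H=np.array([.529,.0115,.188]); y=-.0125
arm.move_l(H+.097*ex+y*ey+[0,0,.06],R,velocity=.2)
arm.move_ptp(H+.105*ex+y*ey+[0,0,.06],R2)
arm.move_l(H+.097*ex+y*ey,R2,velocity=.2)
s=arm.read_state();print(s["time_s"],s["eef_pos"]); print(force(6))
cam("scene","s8.png")
im=cv2.imread("pics/s8.png")
cv2.imwrite("pics/s8c.png",cv2.resize(im[130:240,310:430],None,fx=5,fy=5,interpolation=cv2.INTER_CUBIC))
```

```text
[ 0.22295281 -0.23416127  0.10900547]
24.1833 [ 0.62520645 -0.00812529  0.1887314 ]
[-0.15214876 -0.02324233  0.41659929]
```

View pics/s8c.png

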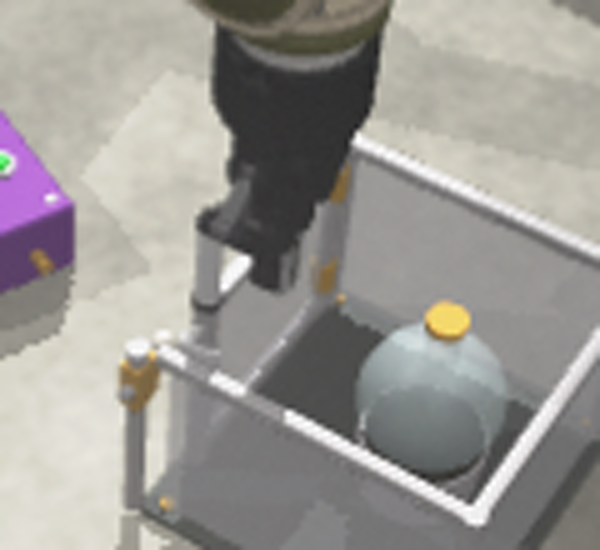

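Run:
```python
from h import *
R=Rt(yaw+np.pi); H=np.array([.529,.0115,.188]); y=-.0125
o=.087; arm.move_l(H+o*ex+y*ey,R,velocity=.05)
b=force(8); print(b,b@ex); pk=0; st=.001; res=None
while o>.066:
    o-=st; arm.move_l(H+o*ex+y*ey,R,velocity=.02)
    f=force(3)-b; F=f@ex; s=arm.read_state()
    print(round(s["time_s"],2),round(o*1e3,2),((s["eef_pos"]-H)@ex*1e3).round(2),F.round(2),(f@ey).round(2))
    pk=max(pk,F)
    if pk>4 and F<.5*pk: res="released";break
    if F>11.2: res="at force";break
    st=.001 if F<1.5 else (.0005 if F<8 else .0003)
if res=="at force":
    for k in range(4):
        f=force(8)-b; F=f@ex; print("hold",F.round(2),(f@ey).round(2),np.hypot(f[0],f[1]).round(2),arm.read_state()["time_s"])
        if F<6: res="released"; break
        if F>13.2: o+=.0003
        elif F<11.5: o-=.0002
        else: 
            arm.dwell(.12); continue
        arm.move_l(H+o*ex+y*ey,R,velocity=.02)
print(res,o,pk)
cam("scene","s9.png")
im=cv2.imread("pics/s9.png")
cv2.imwrite("pics/s9c.png",cv2.resize(im[130:240,310:430],None,fx=5,fy=5,interpolation=cv2.INTER_CUBIC))
```

```text
[0.12821815 0.21598971 0.13992177] 0.11212341937091364
25.12 86.0 86.02 0.11 -0.22
25.42 85.0 84.99 -0.06 -0.23
25.72 84.0 83.98 0.15 0.08
26.02 83.0 82.98 -0.04 -0.21
26.32 82.0 81.99 0.24 -0.6
26.62 81.0 80.99 -0.14 -0.51
26.92 80.0 79.98 -0.08 -0.56
27.22 79.0 78.99 0.11 0.29
27.52 78.0 77.98 -0.06 -0.2
27.82 77.0 76.96 0.2 -0.04
28.12 76.0 75.95 0.34 -0.17
28.42 75.0 74.94 -0.1 -0.49
28.72 74.0 74.5 4.69 0.2
29.02 73.5 74.21 6.63 0.51
29.32 73.0 73.99 7.99 0.46
29.62 72.5 73.73 9.05 0.67
29.92 72.2 73.61 9.68 0.32
30.22 71.9 73.45 9.99 0.67
30.52 71.6 73.26 11.02 0.92
30.82 71.3 73.06 11.79 0.54
hold 11.63 0.89 11.67 30.95
hold 11.47 1.02 11.51 31.2
hold 11.98 0.82 12.01 31.5833
hold 11.8 0.94 11.84 31.8333
at force 0.0711 11.791153975565875
```

View pics/s9c.png

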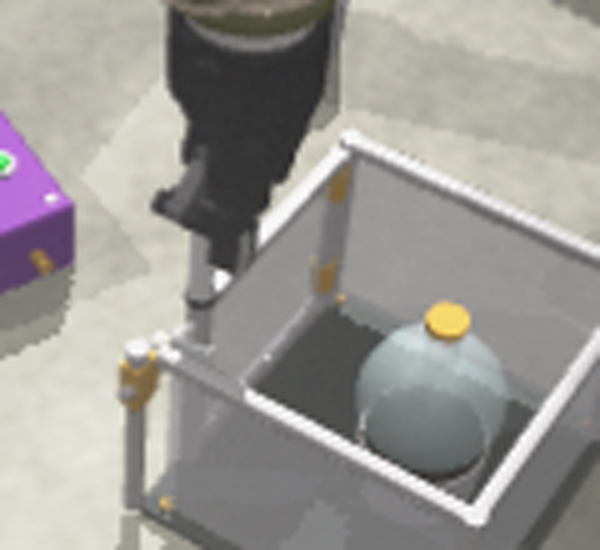

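Catch held at about 11.8 N for just over a second. Now I'll back off, lift and go for the green lamp.

```bash
cat >> h.py <<'E'
T=np.array([.5222,-.2525,.080]); py=np.array([.2615,.9652,0])
E
python3 - <<'E'
from h import *
R=Rt(yaw+np.pi); H=np.array([.529,.0115,.188]); y=-.0125
arm.move_l(H+.074*ex+y*ey,R,velocity=.02)
arm.move_l(H+.092*ex+y*ey,R,velocity=.1)
arm.move_l(H+.092*ex+y*ey+[0,0,.07],R,velocity=.2)
a=np.arctan2(py[1],py[0])
p=T-.032*py+[0,0,.10]
best=None
for aa in(a,a-np.pi):
    q=kin.inverse_kinematics(p,Rt(aa)); q0=arm.read_state()["joint_positions"]
    print(None if q is None else (q.round(2),np.abs(q-q0).max().round(2)))
    if q is not None and (best is None or np.abs(q-q0).max()<best[1]): best=(aa,np.abs(q-q0).max())
Rs=Rt(best[0]); print(best)
arm.move_ptp(p,Rs)
print(arm.read_state()["time_s"])
cam("scene","s10.png")
im=cv2.imread("pics/s10.png")
cv2.imwrite("pics/s10c.png",cv2.resize(im[130:310,230:430],None,fx=3.5,fy=3.3,interpolation=cv2.INTER_CUBIC))
E
```

```text
(array([-0.71,  0.48,  1.28, -0.  ,  1.38,  2.7 ]), np.float64(1.26))
(array([-0.71,  0.48,  1.28, -0.  ,  1.38, -0.44]), np.float64(1.88))
(np.float64(1.306219464864607), np.float64(1.2599167674319944))
34.2917
```

View pics/s10c.png

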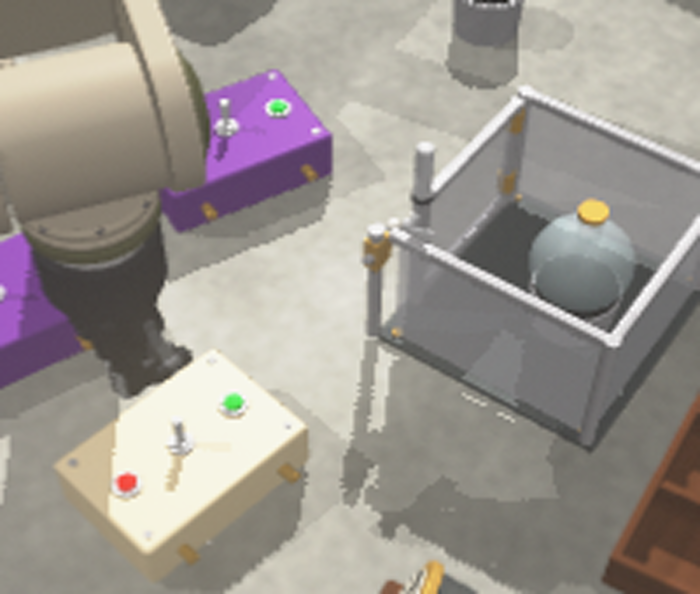

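Run:
```python
from h import *
R=arm.read_state()["ee_rot"]; R=Rt(np.arctan2(py[1],py[0]))
o=-.032; arm.move_l(T+o*py,R,velocity=.1)
b=force(8)
while o<.002:
    o+=.002 if o<-.02 else .001; arm.move_l(T+o*py,R,velocity=.02); f=force(3)-b; s=arm.read_state()
    print(round(s["time_s"],2),round(o*1e3,1),((s["eef_pos"]-T)@py*1e3).round(2),-(f@py).round(2),f[2].round(2))
    if -(f@py)>4.5: break
arm.move_l(T-.03*py,R,velocity=.1); arm.move_l(T-.03*py+[0,0,.12],R,velocity=.2)
print(arm.read_state()["time_s"])
cam("scene","s11.png")
im=cv2.imread("pics/s11.png")
cv2.imwrite("pics/s11c.png",cv2.resize(im[130:310,230:430],None,fx=3.5,fy=3.3,interpolation=cv2.INTER_CUBIC))
```

```text
35.92 -30.0 -29.91 -0.13 -0.26
36.23 -28.0 -27.91 0.07 0.17
36.52 -26.0 -25.95 0.23 -0.12
36.83 -24.0 -23.96 0.37 0.04
37.12 -22.0 -21.94 -0.15 0.37
37.42 -20.0 -19.96 -0.14 0.11
37.73 -19.0 -19.0 -0.09 0.14
38.02 -18.0 -17.97 0.25 -0.05
38.33 -17.0 -16.98 -0.26 -0.15
38.62 -16.0 -15.96 -0.12 0.07
38.92 -15.0 -14.97 -0.14 -0.0
39.23 -14.0 -13.98 0.11 -0.02
39.52 -13.0 -13.06 1.45 0.6
39.83 -12.0 -12.03 1.45 0.95
40.12 -11.0 -11.0 2.27 1.2
40.42 -10.0 -9.95 1.86 1.42
40.73 -9.0 -8.9 1.17 1.73
41.02 -8.0 -7.91 1.76 1.29
41.33 -7.0 -6.94 1.16 1.0
41.62 -6.0 -5.93 1.43 0.47
41.92 -5.0 -4.95 1.71 -0.11
42.23 -4.0 -3.93 1.93 -0.72
42.52 -3.0 -3.01 2.44 -1.38
42.83 -2.0 -2.69 5.99 -1.24
44.0083
```

View pics/s11c.png

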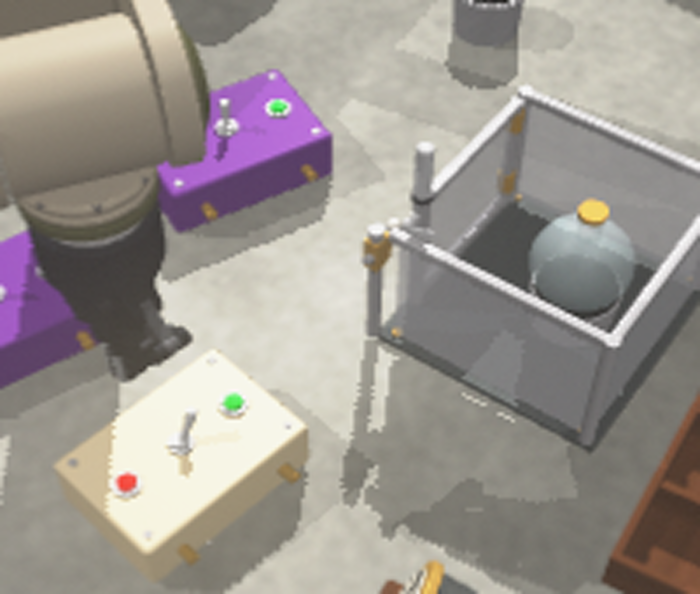

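The toggle tip has moved from crop (179,428) to (190,417), towards green, and the force rose to 6 N against its stop. The gate is still shut with its handle at (424,150), and the arm is clear. I'm handing in.

Run:
```python
from h import *
c=cam("scene")
th=.42;print(proj(c,[T*[1,1,0]+[0,0,.06]+.038*(np.sin(a)*py+np.array([0,0,np.cos(a)])) for a in(0,.3,.42)]))
print("seen",(190/3.5+230, 417/3.3+130)); arm.job_done()
```

```text
[[280.24531274 257.0594494 ]
 [283.70084221 254.75819036]
 [285.03410775 254.09361603]]
seen (284.2857142857143, 256.3636363636364)
the job is handed in; nothing more can be done
```

The catch held, so I left the gate latched, threw the switch to the green lamp (pump) and handed the job in at about 44 s of the 64 s allowed.

- **Shutting:** I pushed the handle from the front with closed fingertips. The force peaked at about 8 N, or about 9 N with the sideways part included. It fell off as the catch clicked in, and the gate then met its stop at about 6 N.
- **Proving:** I pushed the handle outwards from inside, reaching 11.5–12.0 N and holding it for about 1.1 s. No averaged reading exceeded about 12 N. The catch did not let go, and the gate looked shut and latched afterwards.
- **Switch:** I pushed the toggle towards the green lamp until it met its stop, at 6 N. The last picture puts its tip at column 284.3, against 285.0 expected at the 0.42 rad stop and 283.7 at 0.3 rad. The row was about 2 pixels off, so the picture agrees with a full throw but does not prove it. The finger travel and the stop force are the stronger evidence.
- **Surroundings:** The bulb looked unmoved and I never went near the gauge or the cup, though I did not measure the three at the end. The arm ended clear of everything, about 0.2 m above the bench.

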